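# Set the lidding press and hold three clicks

### The job

Unlock the red clamp lever of the lidding press, slide the press head along its rail until its yellow pointer stands at the red mark, and lock the clamp fully again. Then push the white press lever down by its black knob exactly three clicks, counted by feel and never a fourth, and finish while still holding the lever there with the fingers, because it springs back up if let go. Leave the other things on the table where they are.

Things in the scene. Friction and masses are not known exactly. Their poses are not given: they have to be found in the camera images.
- press: orange hand lidding press fixed to the table, base 220 x 480 x 20 mm. Origin: centre of the base's underside; x to its back (away from the robot), y along its rail to the left. The rail, 40 mm wide, top 70 mm over the table, runs along y at x = +50 mm; on it slides the orange head (1.5 N when unclamped, range +-85 mm), whose parts share these axes.
- pointer (a point): tip of the 5 mm wide yellow pointer that sticks out to the rear of the sliding head from a black plate, 112 mm above the table, on the head's centre line. The head's block is 75 x 80 mm and stands 135 mm above the table.
- mark (a point): top of the thin red mark (4 mm wide) standing behind the rail, 112 mm above the table, with a red strip going 31 mm to the rear at its top; fixed to the nest with the tin to be lidded, in line with the tin's centre. The head is on the mark when pointer and mark have the same y along the rail. The head starts to the right (-y) of it.
- slide_post (a point): centre of the top of the blue upright post for sliding the head, 28 mm (x) by 22 mm (y), 147 mm above the table; the post is free from 88 mm to 147 mm above the table; 90 mm to the right (-y) of the pointer. Room for fingers on both y sides (39 mm towards the head's block).
- clamp (a joint): clamp lever of the head, rad: 0 = locked (leaning 0.5 rad from upright towards the robot, -x of the press), 1.2 = end stop, unlocked (leaning 0.7 rad away, +x). Its cam grips the rail from 0 to about 0.6 and lets the head slide freely beyond 0.7; stays where it is left. Takes up to 9 N at the knob. Locked, it holds the head against about 18 N.
- clamp_knob (a point): centre of the red ball, 22 mm across, at the end of the clamp lever, on a 10 mm thick stem; 90 mm from the clamp hinge; on the left (+y) side of the head.
- clamp_hinge (a point): point on the clamp lever's axis (parallel to the press's y) in the ball's plane, 88 mm above the table
- lever: white press lever, bar 18 mm wide, 16 mm thick. Origin on its hinge; reaches 180 mm along its own -x to the knob; y is the hinge axis. Starts raised 0.65 rad from level, end towards the robot, and can be pushed down 0.85 rad. A spring drives it back up (about 8 N at the knob at the top, 11 N farther down), so it rises again if let go.
- lever_knob (a point): centre of the black ball, 30 mm across, on top of the lever's end: 180 mm along the lever's -x and 26 mm along its z from the hinge; about 280 mm above the table at the start. Free on both y sides and above.
- lever_hinge (a point): point on the lever's hinge axis (parallel to the press's y), at mid width, 155 mm above the table
- quadrant: five-toothed click quadrant hidden in the head, on the lever's hinge; set differently each time. Teeth are 0.13 rad (24 mm at the knob) apart. The push at the knob rises 2 to 5 N as the lever's spring pawl climbs a tooth, falls 4 to 9 N as it drops into the notch beyond (one click; the first 0.08 to 0.26 rad down), and rises again from the notch's middle on. In the notch after click three both bodies' x axes are parallel.
- spare_tin: lidded steel tin, 70 mm across, 60 mm tall, loose, standing on the press base's right (-y) end. Bystander: leave it where it is; origin at the centre of its underside
- lids: stack of tin lids, 71 mm across, 40 mm tall, loose, on the press base's left (+y) end. Bystander: leave it where it is; origin at the centre of its underside
- screwdriver: screwdriver lying in front of the press, about 0.2 m long. Bystander: leave it where it is
- tape: yellow ring of tape, 96 mm across, 24 mm high. Bystander: leave it where it is; origin at the centre of its underside
- mug: blue mug, 90 mm tall. Bystander: leave it where it is; origin at the centre of its underside
- bowl: steel bowl, 150 mm across, 50 mm high. Bystander: leave it where it is; origin at the centre of its underside
- jar: amber jar, 72 mm across, 100 mm tall. Bystander: leave it where it is; origin at the centre of its underside

How it is judged:
By the outcome, as a careful person would: the job done as asked, in the order asked, and still so for the second after the job is handed in, while the arm keeps its last pose, push and grip.
It also fails if it takes over 72 s, if anything falls off the work surface, if the arm or the gripper's body presses on something with over 40 N, if the wrist force passes 120 N, or if a joint passes its speed limit or range.

### The arm

A 6-joint arm with a two-finger parallel gripper is mounted at the origin on the work surface. World frame = base frame: x ahead of the robot, y to its left, z up, the work surface at z = 0. Lengths are in mm, angles in rad, forces in N, time in s.
With the tool pointing down it reaches from about 250 to 800 mm from the base axis. Payload 8.5 kg.
Tool frame: the origin (TCP) lies midway between the tips of the shut fingers; the grasp point (between the pads) lies 19 mm behind it; z points along the fingers, y is the line along which they close (so a half turn about z gives the same grasp; the last joint's range is limited). The gripper opens to 85 mm and grips with 20 to 120 N. Pads are 22 mm wide; open, the fingers measure 114 mm over their backs; the gripper's body (76 mm by 85 mm) begins 54 mm behind the grasp point. The pads swing forward as they close: fully open they stand 13 mm farther back than shut.
Start: joints at [1.233, 0.238, -0.013, 1.319, 0, 1.571], TCP at [173.975, 495.289, 231.276] pointing down, gripper open.
Joint ranges: [-2.66, 2.66], [-1.03, 1.9], [-1.14, 1.46], [-1.82, 2.27], [-1.45, 1.34], [-3.14, 3.14]. Speed limits (rad/s): [2.22, 2.22, 2.79, 3.14, 3.14, 3.14].

### API

Orientations are given as a rotation vector (axis times angle).
In Python, from bench import move_to, move_straight, move_joints, gripper_to, sleep, inverse_kinematics, grab_frame, get_calibration, PlanningError, job_done, current_time_s, current_joint_pos, current_dq, current_joint_efforts, current_tcp_pos, current_orientation, current_contact_force, current_wrist_torque, current_gripper_width, current_gripper_force gives the robot as it stands. Calls block until the motion is done:
- move_to(position, orientation): joint-space move of the TCP to a pose.
- move_straight(position, frame=None, max_speed=150, stop_force=None): straight line of the TCP; frame=None keeps the orientation; max_speed is the mean speed in mm/s. With stop_force (N) it stops when the force on the tool has changed by that much, and returns True; else False.
- move_joints(angles): joint-space move.
- gripper_to(opening, effort=None): finger opening in mm; effort is the grip in N (None keeps the last); returns when the fingers have stopped.
- sleep(seconds).
- inverse_kinematics(position, orientation): joint angles nearest the present ones, or None.
- grab_frame(name): name is "scene" or "top" or "wrist"; returns (picture, depth): 400x640x3 uint8, red, green, blue; 400x640 float32, mm along the optical axis (not along the pixel's ray), 0 where there is no reading.
- get_calibration(name): a dict with "K" (3x3 intrinsics, pixels), "R" (3x3) and "t" (3): a world point X has camera coordinates R X + t. Camera axes: x right, y down, z forward; pixel columns grow to the right and rows downward; lengths in mm; the calibration is good to about 2 mm. A picture is of the moment at which its call begins: read the wrist's pose just before it. get_calibration takes no time and is no camera call; for the wrist camera it gives the pose at the moment of the call.
A pose or a line that the arm cannot do raises PlanningError and nothing moves.
- job_done(): hands the job in; it is judged then, once.
Readings, each from a call of its own:
- current_time_s(): time.
- current_joint_pos(): joint angles.
- current_dq(): joint speeds.
- current_joint_efforts(): joint torques, N m.
- current_tcp_pos(): TCP position.
- current_orientation(): TCP orientation.
- current_contact_force(): force on the tool from outside, world axes, zero at the start.
- current_wrist_torque(): the same for the moment, N m.
- current_gripper_width(): finger opening in mm.
- current_gripper_force(): force on a finger pad.
Only numpy, scipy, OpenCV 4.12 (cv2) and the standard library are available. Lean on these libraries where they do the work, as an engineer would, in place of code of your own. Each camera call takes 0.05 s, during which the arm holds its last target. There are 200 camera calls.

## Working session

There is one attempt and no reset: what is moved stays moved. The work goes in short steps, each a Python script; the robot and the scene stay as the last script left them, time stands still between calls to the robot, and variables do not carry over. Pictures are saved under pics/ and viewed, at most 12 in all, crops included, and the job is handed in when it is done.

```bash
ls; mkdir -p pics; python3 - <<'E'
from bench import *
import cv2,numpy as np
for n in ["scene","top"]:
    p,d=grab_frame(n); cv2.imwrite(f"pics/{n}0.png",p[:,:,::-1]); np.save(f"pics/{n}0.npy",d)
    c=get_calibration(n); print(n,c["K"].tolist(),np.round(c["R"],3).tolist(),c["t"])
print(current_time_s(),current_orientation())
E
```

```text
pics
scene [[442.0896182679589, 0.0, 312.4808812076214], [0.0, 442.0896182679589, 198.10840091231904], [0.0, 0.0, 1.0]] [[-0.101, 0.995, -0.012], [0.854, 0.081, -0.514], [-0.51, -0.062, -0.858]] [  90.16680902 -338.23711073 1630.17151361]
top [[364.7365630280379, 0.0, 320.22763523499816], [0.0, 364.7365630280379, 205.06090306304642], [0.0, 0.0, 1.0]] [[-0.023, -1.0, 0.012], [-0.989, 0.021, -0.148], [0.148, -0.015, -0.989]] [ -34.50305378  540.97985551 1253.11927858]
0.1 [-5.28075012e-01 -3.09668302e+00  1.94294253e-03]
```

View pics/scene0.png

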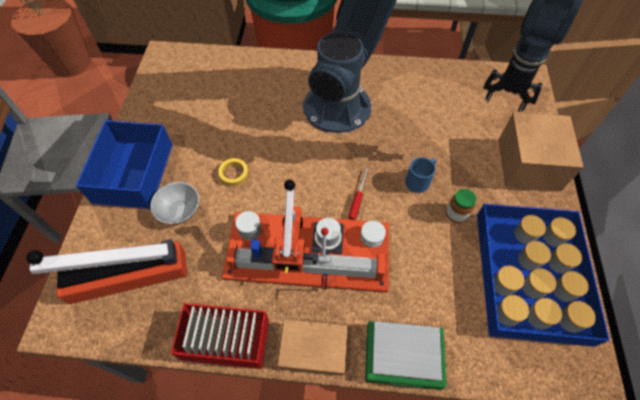

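View pics/top0.png

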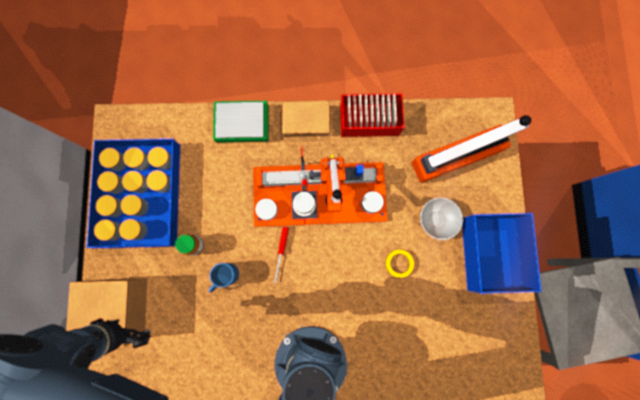

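Scene view: the press is at about (305,250), with clamp ball (325,232), lever knob (289,185), pointer (287,270) and post (256,245). In the top view the press is at about (320,195). Next I'll locate it roughly and find the wrist camera offset.

```bash
cat > h.py <<'E'
from bench import *
import cv2, numpy as np
from scipy.spatial.transform import Rotation as Ro
def save(name,tag):
    c=get_calibration(name); p,d=grab_frame(name)
    np.savez(f"pics/{tag}.npz",p=p,d=d,**c); cv2.imwrite(f"pics/{tag}.png",p[:,:,::-1])
def load(tag): return np.load(f"pics/{tag}.npz")
def tri(obs):  # [(tag,u,v),...] -> point, residual px
    A=[];b=[]
    for tag,u,v in obs:
        c=load(tag); P=c["K"]@np.c_[c["R"],c["t"]]
        for q,r in ((u,0),(v,1)):
            row=q*P[2]-P[r]; n=np.linalg.norm(row[:3]); A.append(row[:3]/n); b.append(-row[3]/n)
    A=np.array(A);b=np.array(b); X=np.linalg.lstsq(A,b,rcond=None)[0]; return X,np.abs(A@X-b).max()
def cloud(tag):
    c=load(tag); d=c["d"]; v,u=np.mgrid[:400,:640]; K=c["K"]
    pc=np.stack([(u-K[0,2])/K[0,0]*d,(v-K[1,2])/K[1,1]*d,d],-1)
    return (pc-c["t"])@c["R"]
E
python3 - <<'E'
from h import *
save("top","top1"); save("scene","scene1")
W=cloud("top1")
for u,v in [(257,222),(383,219),(320,215),(255,170),(360,172),(335,195),(304,203)]: print((u,v),W[v,u].round(0))
c=get_calibration("wrist"); print(c["K"]); 
R=Ro.from_rotvec(current_orientation()).as_matrix(); p=np.array(current_tcp_pos())
print("cam in tool", R.T@(-c["R"].T@c["t"]-p), (R.T@c["R"].T).round(2))
E
```

```text
(257, 222) [486. 179.  25.]
(383, 219) [ 488. -271.   20.]
(320, 215) [507. -45.  21.]
(255, 170) [678. 188.  18.]
(360, 172) [ 632. -179.  146.]
(335, 195) [530. -85. 298.]
(304, 203) [541.   9.  90.]
[[314.82831929   0.         321.47903267]
 [  0.         314.82831929 203.23320541]
 [  0.           0.           1.        ]]
cam in tool [ 8.26127327e+01  9.13176512e-02 -1.43051412e+02] [[-0.   -0.95 -0.32]
 [ 1.   -0.    0.  ]
 [-0.   -0.32  0.95]]
```

```bash
python3 - <<'E'
from h import *
o=Ro.from_matrix(np.diag([1.,-1,-1])).as_rotvec()
for i,y in enumerate([40,-170]):
    move_to([580,y,350],o); print(current_joint_pos(),current_time_s()); sleep(.2); save("wrist",f"w{i}")
A=cv2.imread("pics/w0.png");B=cv2.imread("pics/w1.png")
cv2.imwrite("pics/w01.png",np.vstack([A,B])[:, :]) 
cv2.imwrite("pics/w0b.png",cv2.resize(A,(800,500)));cv2.imwrite("pics/w1b.png",cv2.resize(B,(800,500)))
E
```

```text
[ 6.92491052e-02  3.36454082e-01  4.25562607e-01  1.65997855e+00
  4.41906801e-05 -3.07250451e+00] 4.0417
[-2.85028000e-01  3.82288883e-01  4.95004353e-01  1.68354222e+00
 -6.57806897e-06  2.85628917e+00] 9.1583
```

View pics/w0b.png

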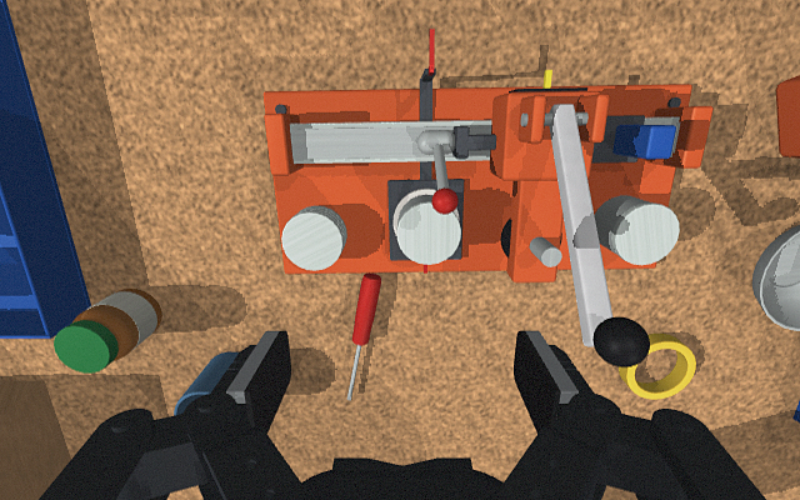

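View pics/w1b.png

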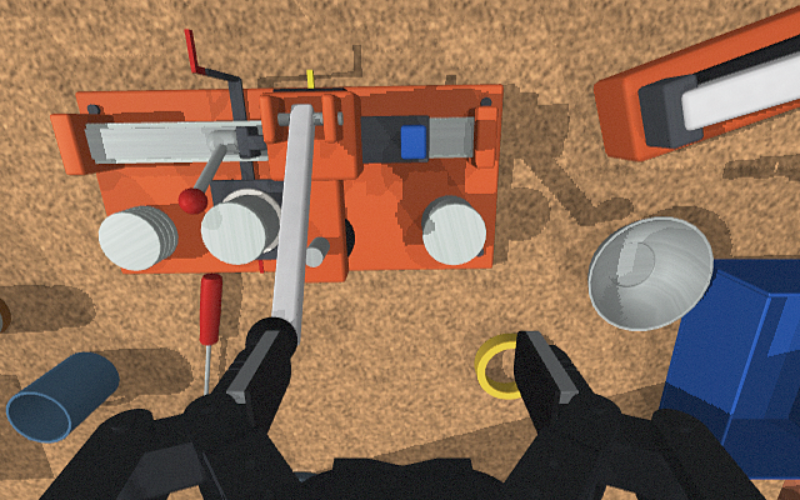

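w0 shows (in enlarged pixels) the mark strip at (432,28–72), pointer (548,69–88), clamp ball (445,201), lever knob (621,341) and post top (660,140). In w1 they are at (190–197,30–72), (310,69–88), (193,201), (272,340, hidden by a finger) and (412,142). I'll crop in closer on the mark and pointer.

```bash
python3 - <<'E'
from h import *
A=cv2.imread("pics/w0.png")[18:78,335:455];B=cv2.imread("pics/w1.png")[18:78,145:265]
cv2.imwrite("pics/c1.png",cv2.resize(np.vstack([A,B]),None,fx=5,fy=5,interpolation=cv2.INTER_CUBIC))
def seg(tag,f,box):
    p=load(tag)["p"].astype(int); x0,y0,x1,y1=box; q=p[y0:y1,x0:x1]
    m=f(q[...,0],q[...,1],q[...,2]); n,l,s,c=cv2.connectedComponentsWithStats(m.astype(np.uint8))
    k=1+np.argmax(s[1:,4]); return tag,c[k]+[x0,y0],s[k]+[x0,y0,0,0,0]
red=lambda r,g,b:(r>110)&(g<45)&(b<45)
blue=lambda r,g,b:(b>90)&(b>1.5*r)
dark=lambda r,g,b:(r<45)&(g<45)&(b<45)
for t,bx in (("w0",(340,145,372,175)),("w1",(140,145,170,175))): print("clampball",seg(t,red,bx))
for t,bx in (("w0",(480,90,550,140)),("w1",(310,90,350,135))): print("post",seg(t,blue,bx))
print("knob",seg("w0",dark,(470,245,522,300)))
print("knobscene",seg("scene1",dark,(280,175,298,197)))
yel=lambda r,g,b:(r>140)&(g>120)&(b<80)
for t,bx in (("w0",(425,45,450,75)),("w1",(235,45,260,75))): print("ptr",seg(t,yel,bx))
for t,bx in (("w0",(338,15,352,62)),("w1",(145,15,162,60))): print("mark",seg(t,red,bx))
E
```

```text
clampball ('w0', array([356.41326531, 159.7244898 ]), array([346, 151,  20,  20, 196]))
clampball ('w1', array([154.02030457, 160.72588832]), array([143, 152,  20,  19, 197]))
post ('w0', array([523.6875    , 112.92219388]), array([506, 100,  35,  27, 784]))
post ('w1', array([330.42723881, 113.01119403]), array([320, 100,  21,  27, 536]))
knob ('w0', array([496.67783094, 272.51196172]), array([ 475,  254,   45,   39, 1254]))
knobscene ('scene1', array([289.125   , 184.734375]), array([285, 181,   9,   9,  64]))
ptr ('w0', array([437.69148936,  62.91489362]), array([434,  56,   8,  15,  94]))
ptr ('w1', array([247.68918919,  62.95945946]), array([245,  55,   6,  16,  74]))
mark ('w0', array([343.,  56.]), array([343,  54,   1,   5,   5]))
mark ('w1', array([148.75      ,  28.58333333]), array([148,  24,   3,  11,  12]))
```

View pics/c1.png

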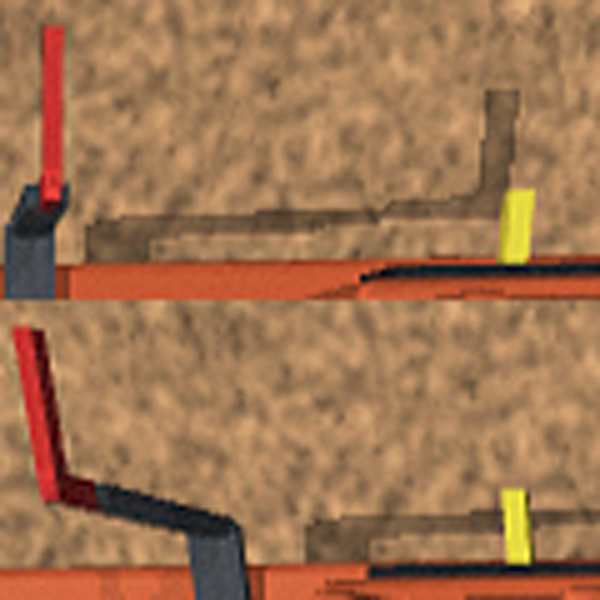

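The crop shows the mark strip from (54,27) to (52,197) in w0 and from (24,27) to (52,197) in w1. The pointer tip is at (521,190) and (514,190). Now I'll triangulate everything.

```bash
cat > meas.py <<'E'
from h import *
k0=lambda x,y:("w0",335+(x+.5)/5-.5,18+(y+.5)/5-.5)
k1=lambda x,y:("w1",145+(x+.5)/5-.5,18+(y+.5)/5-.5)
b=lambda t,x,y:(t,(x+.5)/1.25-.5,(y+.5)/1.25-.5)
P={"mark":[k0(52,197),k1(52,197)],"mark_rear":[k0(54,27),k1(24,27)],
"tip":[k0(521,190),k1(514,190)],"ptr_front":[k0(514,263),k1(519,263)],
"clamp":[("w0",356.2,160.5),("w1",153.6,160.7)],
"knob":[("w0",497,272.5),("scene1",289.1,184.7)],
"baseRL":[b("w0",265,92),b("w1",78,93)],"baseRR":[b("w0",692,85),b("w1",503,85)],"baseFR":[b("w0",655,265),b("w1",493,265)],
"postFL":[b("w0",645,157),b("w1",403,158)],"postFR":[b("w0",676,156),b("w1",424,158)],"postRL":[b("w0",645,125),b("w1",401,126)],"postRR":[b("w0",676,124),b("w1",424,126)],
}
X={k:tri(v) for k,v in P.items()}
if __name__=="__main__":
    for k,(x,r) in X.items(): print(k,x.round(1),r.round(2))
    for a,c in (("baseRR","baseRL"),("baseFR","baseRR")):
        d=X[c][0]-X[a][0]; print(a,c,np.linalg.norm(d),np.arctan2(d[1],d[0]))
    for t in("w0","w1"):
        W=cloud(t); print([W[int(v),int(u)].round(1) for (tt,u,v) in sum(P.values(),[]) if tt==t][2:6])
E
python3 meas.py
```

```text
mark [704.5  14.3 111.5] 0.03
mark_rear [737.7  14.7 111.5] 0.03
tip [705.6 -88.5 113.7] 0.02
ptr_front [690.8 -88.5 114.1] 0.02
clamp [600.    4.3 169.5] 0.08
knob [536.9 -91.9 285. ] 0.28
baseRL [693.3 194.2  16.1] 0.49
baseRR [ 700.9 -282.1   18.2] 0.02
baseFR [ 486.  -287.9   13.7] 0.01
postFL [ 632.8 -170.7  142.4] 0.4
postFR [ 634.4 -188.2  156.2] 0.79
postRL [ 659.2 -169.   136.4] 0.39
postRR [ 659.7 -188.2  147.6] 0.77
baseRR baseRL 476.43456378119447 1.5866772665815096
baseFR baseRR 214.98162710000025 0.02663050209743912
[array([ 719.4, -126.2,   -1. ]), array([690.9, -87.8, 114.7]), array([602.4,   5.6, 178.5]), array([543.8, -85.3, 295.2])]
[array([719.2, -63.8,   1.3]), array([691. , -88.1, 114.1]), array([601.9,   1.5, 175.7]), array([693. , 192. ,  19.6])]
```

```bash
cat >> h.py <<'E'
YAW=0.017
def ori(flip,a):
    return Ro.from_matrix(Ro.from_euler('z',a).as_matrix()@np.diag([1.,-1,-1] if flip else [-1.,1,-1])).as_rotvec()
def hd(y):  # unit press x axis etc
    return np.array([np.cos(YAW),np.sin(YAW),0])
EX=np.array([np.cos(YAW),np.sin(YAW),0]); EY=np.array([-np.sin(YAW),np.cos(YAW),0])
E
python3 - <<'E'
from h import *
t0=current_time_s()
for a in (.1,-.1): print(a,inverse_kinematics([570,4,200],ori(1,a)))
a=min((.1,-.1),key=lambda a:np.abs(inverse_kinematics([570,4,200],ori(1,a))-current_joint_pos()).sum()); o=ori(1,a)
H=np.array([643.,4.7,88.]); ball=lambda th:H+90*np.sin(th-.5)*EX+[0,0,90*np.cos(th-.5)]
gripper_to(0,60); print(current_time_s()-t0)
move_to([570,4,230],o); print(current_time_s()-t0)
s=ball(0)-28*EX; s[2]-=8; move_straight(s,max_speed=200); print(current_time_s()-t0, current_contact_force())
for th in (.4,.8):
    p=ball(th)-22*EX; p[2]-=8; print(move_straight(p,max_speed=120,stop_force=35),current_tcp_pos(),current_contact_force())
p=ball(1.2)-16*EX; p[2]-=8; print(move_straight(p,max_speed=80,stop_force=20),current_tcp_pos(),p,current_contact_force(),current_time_s()-t0)
q=current_tcp_pos(); move_straight(np.array(q)-[15,0,0],max_speed=100); save("top","top2"); print(current_time_s())
E
```

```text
0.1 [ 7.01742867e-03  3.26785023e-01  3.09124581e-02  1.27492376e+00
 -4.44089210e-16  3.04861008e+00]
-0.1 [ 7.01742867e-03  3.26785023e-01  3.09124581e-02  1.27492376e+00
 -4.44089210e-16 -3.03457522e+00]
0.7667000000000002
1.625
2.1334 [0.01220094 0.26932756 0.69360894]
False [612.9537572    4.01600508 170.85270139] [-0.79436692 -0.31509042 -0.61459187]
False [647.23485778   4.8111241  165.78876939] [-1.05380616  0.00518114 -0.26468997]
True [679.10975891   5.06331898 148.19890025] [684.97352595   5.41361869 148.83579686] [-5.93572027  0.4713336   2.60407324] 3.5749999999999993
13.3417
```

```bash
python3 - <<'E'
from h import *
t0=current_time_s()
o=ori(1,.03)
q=current_tcp_pos(); move_straight([q[0]-10,q[1],210],max_speed=250)
move_to([646,-179,200],o); gripper_to(50,40)
print(current_joint_pos(),current_time_s()-t0)
print(move_straight([646,-179,108],max_speed=200,stop_force=15),current_tcp_pos())
gripper_to(15,40); print(current_gripper_width(),current_gripper_force(),current_contact_force(),current_time_s()-t0)
save("wrist","w2")
p=np.array(current_tcp_pos()); print(move_straight(p+98*EY,max_speed=100,stop_force=12),np.array(current_tcp_pos())-p,current_contact_force(),current_gripper_width())
sleep(.2); save("wrist","w3"); print(current_time_s())
A=cv2.imread("pics/w2.png");B=cv2.imread("pics/w3.png")
cv2.imwrite("pics/c23.png",np.vstack([A[:,:],B])[:, :][:800:1][:] if 0 else cv2.resize(np.vstack([A[0:230],B[0:230]]),(800,575)))
E
```

```text
[-2.69743654e-01  5.04181444e-01  3.13406817e-01  1.37985582e+00
  3.90768781e-06  2.84130760e+00] 1.700000000000001
False [ 646.32224128 -179.15777527  108.74039488]
21.27004263377482 40.25209307670593 [-0.17126924  1.18950162  6.50733538] 2.666599999999999
False [-1.65563053e+00  9.79376709e+01  1.25681682e-02] [-0.00795634  1.61439658  4.81415744] 21.431269923770373
17.4333
```

View pics/c23.png

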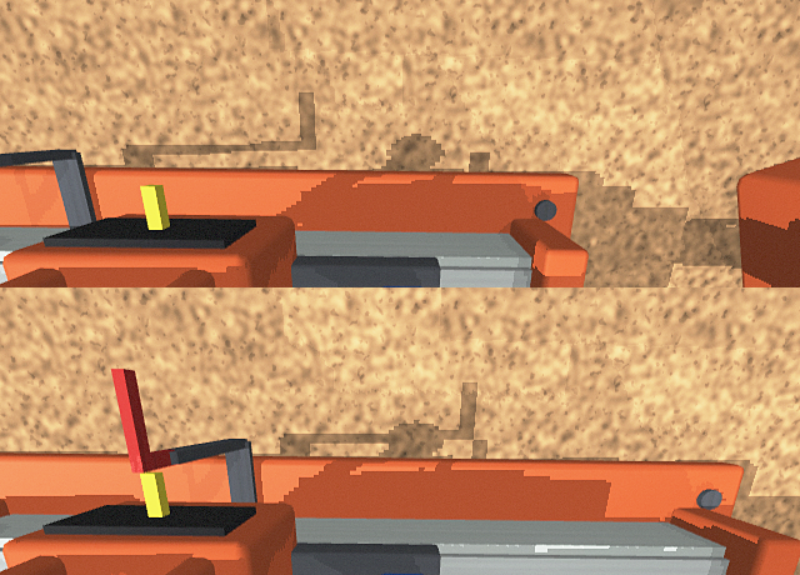

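The head followed the post, and the pointer stands just under the mark (pointer (152,475), mark (145,468)). I'll measure the remaining offset in an enlarged crop.

```bash
python3 - <<'E'
from h import *
A=cv2.imread("pics/w3.png")[60:190,75:185]
cv2.imwrite("pics/c3.png",cv2.resize(A,None,fx=4.5,fy=4.5,interpolation=cv2.INTER_CUBIC))
E
```

```text
(no output)
```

View pics/c3.png

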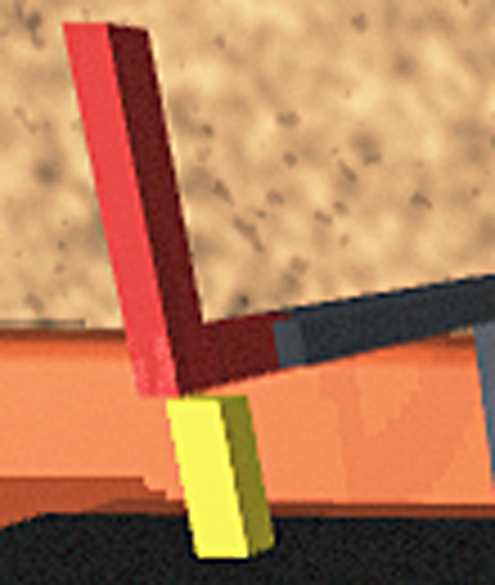

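The crop shows the mark top's front end centred at (159,394) and its rear end at (87,23). The pointer's top face is centred at (193,398) at the tip and (223,557) at the root.

```bash
python3 - <<'E'
from h import *
c=load("w3"); C=-c["R"].T@c["t"]
def pl(x,y,z):
    u=75+(x+.5)/4.5-.5; v=60+(y+.5)/4.5-.5
    r=c["R"].T@np.linalg.solve(c["K"],[u,v,1]); return C+r*(z-C[2])/r[2]
print("cam",C)
M=[pl(159,394,111.8),pl(87,23,111.8)]; 
for z in (112,114):
    T=[pl(193,398,z),pl(223,557,z)]; print(z,T,[(m-t)@EY for m,t in zip(M,T)])
print(M)
import meas
for k in("mark","tip"): print(k,meas.X[k][0]@EY)
E
```

```text
cam [727.65789819 -79.05749922 252.85337003]
112 [array([703.48573453,  11.25826068, 112.        ]), array([687.20554433,  11.0672783 , 112.        ])] [np.float64(3.4227702703283773), np.float64(3.08855133838721)]
114 [array([703.82895903,   9.97585246, 114.        ]), array([687.77993391,   9.78758186, 114.        ])] [np.float64(4.7108277240379905), np.float64(4.377827010889882)]
[array([703.74988119,  14.68601653, 111.8       ]), array([737.55440082,  15.01228901, 111.8       ])]
mark 2.360441437645716
tip -100.43401608425638
```

```bash
python3 - <<'E'
from h import *
p=np.array(current_tcp_pos()); print(move_straight(p+4.75*EY,max_speed=30,stop_force=12),(np.array(current_tcp_pos())-p)@EY)
sleep(.2); gripper_to(50,40); p=np.array(current_tcp_pos())
move_straight([p[0],p[1],230],max_speed=250)
move_to([620,14,230],ori(1,.1)); sleep(.2); save("wrist","w4"); print(current_time_s(),current_joint_pos())
c=load("w4"); x=c["R"]@np.array([704,14,112])+c["t"]; q=c["K"]@x/x[2]; print(q)
u,v=int(q[0]),int(q[1]); A=cv2.imread("pics/w4.png")
a0,b0=u-50,max(v-60,0); print(a0,b0); cv2.imwrite("pics/c4.png",cv2.resize(A[b0:b0+100,a0:a0+100],None,fx=6,fy=6,interpolation=cv2.INTER_CUBIC))
E
```

```text
False 4.909340341865279
19.6583 [ 2.10900316e-02  4.06329778e-01  2.27593676e-01  1.39280815e+00
 -1.08947675e-04  3.06407400e+00]
[331.07596173  95.39847751   1.        ]
281 35
```

View pics/c4.png

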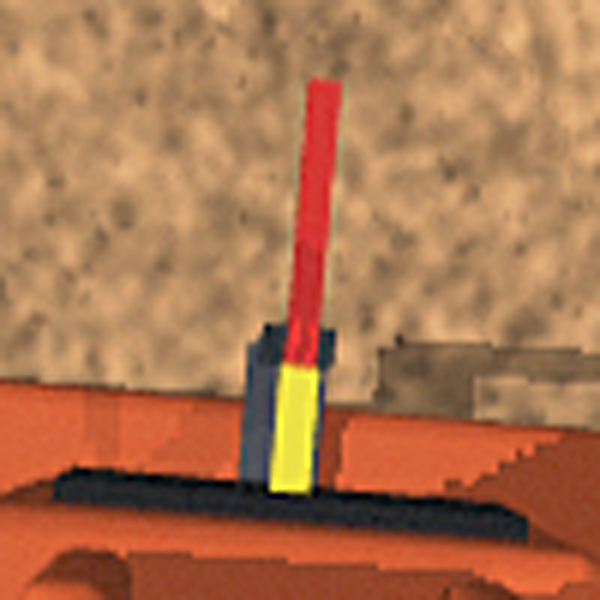

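Seen from straight above, pointer tip (299,366) and mark (301,362) agree to within about 0.3 mm. Next I'll relock by pushing the ball towards the robot from behind.

```bash
python3 - <<'E'
from h import *
t0=current_time_s()
o=ori(0,.014); H=np.array([641.3,107.5,88.]); ball=lambda th:H+90*np.sin(th-.5)*EX+[0,0,90*np.cos(th-.5)]
move_to([736,108,235],o); gripper_to(0,60); print(current_time_s()-t0,current_joint_pos())
s=ball(1.2)+33*EX; s[2]-=6; print(move_straight(s,max_speed=200,stop_force=10),current_time_s()-t0)
f0=np.array(current_contact_force())
for th in (.8,.4,.1):
    p=ball(th)+22*EX; p[2]-=6; print(move_straight(p,max_speed=100,stop_force=35),current_tcp_pos(),np.array(current_contact_force())-f0)
p=ball(0)+10*EX; p[2]-=6; print(move_straight(p,max_speed=40,stop_force=25),current_tcp_pos(),p,np.array(current_contact_force())-f0)
q=np.array(current_tcp_pos()); print("ball x",q[0]-22,"exp",ball(0)[0])
move_straight(q+[20,0,5],max_speed=150); move_straight(q+[20,0,110],max_speed=250); print(current_time_s()); save("top","top3"); save("scene","scene3"); save("wrist","w5")
A=cv2.imread("pics/scene3.png")[170:300,210:400];B=cv2.imread("pics/w5.png")
cv2.imwrite("pics/c5.png",np.vstack([cv2.resize(A,(400,274)),cv2.resize(B,(400,250))]))
E
```

```text
3.0167 [ 1.45705760e-01  6.53737717e-01  6.69210102e-01  1.58623711e+00
 -1.01341421e-06  1.31744164e-01]
False 3.5916999999999994
False [692.63413011 108.66683407 172.82706462] [5.51503932 0.22575858 8.45317469]
False [654.8359149  107.81795483 172.85871151] [1.40926131 0.09217181 1.24773274]
False [627.91854918 107.23744886 164.611347  ] [-1.02647024 -0.01604121  0.53321455]
True [619.2404788  107.04210395 162.20290839] [608.15649134 106.93650607 160.98243057] [ 7.30725998 -0.49141546  0.44676891]
ball x 597.2404788047817 exp 598.1579363045948
26.0583
```

View pics/c5.png

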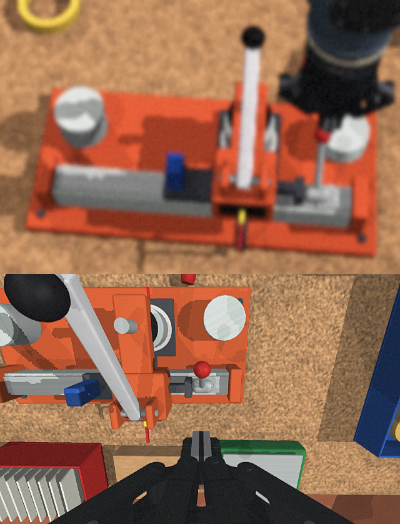

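The clamp ball is back at the locked spot: (322,134) in the scene crop, with the push ending at ball x = 597 against 598 expected. Next I'll move above the lever knob and measure it.

```bash
python3 - <<'E'
from h import *
o=ori(0,.014)
q=np.array(current_tcp_pos()); move_straight([q[0],q[1],345],max_speed=250)
move_to([535,12,335],o); gripper_to(60,20); sleep(.15); save("wrist","w6"); print(current_time_s())
def seg(tag,thr=45):
    p=load(tag)["p"]; return (p.max(-1)<thr).astype(np.uint8)
c=load("w6"); x=c["R"]@np.array([535,12,285])+c["t"]; k=c["K"]@x/x[2]; print("pred px",k)
m=seg("w6"); W=cloud("w6"); u,v=k[:2].astype(int)
near=(np.linalg.norm(W-[535,12,285],axis=-1)<30)&(c["d"]>0)
P=W[near]; print(len(P))
from scipy.optimize import least_squares
s=least_squares(lambda c:np.linalg.norm(P-c,axis=1)-15,[535,12,285],loss="soft_l1"); print("sphere",s.x,s.cost)
A=cv2.imread("pics/w6.png"); cv2.imwrite("pics/c6.png",A)
E
```

```text
28.0667
pred px [321.25575319 227.44574182   1.        ]
1969
sphere [534.61303864  11.66388209 284.61174454] 2761.2452790528987
```

View pics/c6.png

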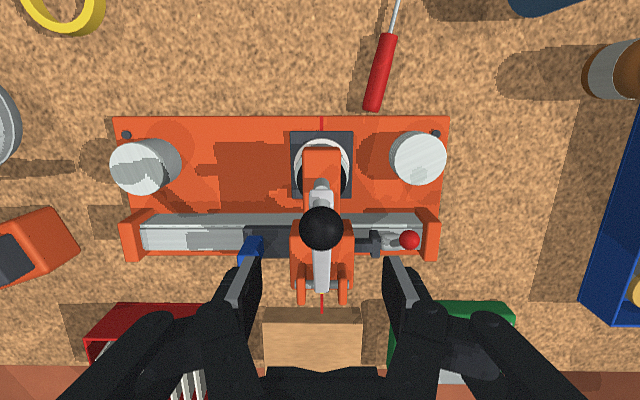

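The knob is at (321,229), where it was predicted, centred between the fingers. I'll grip it and go down the first part while logging the force.

```bash
cat >> h.py <<'E'
K0=np.array([534.6,11.75,284.7]); 
def kv(d):
    a=.65-d; return -(180*np.cos(a)-26*np.sin(a)), 180*np.sin(a)+26*np.cos(a)
def kpos(d):
    x,z=kv(d); x0,z0=kv(0); return K0+(x-x0)*EX+[0,0,z-z0]
def push(d,off,speed=40):
    move_straight(kpos(d)+off,max_speed=speed)
    x,z=kv(d); r=np.hypot(x,z); tan=(z*-1/r)*EX+np.array([0,0,x/r])   # downward tangent
    f=np.array(current_contact_force()); p=np.array(current_tcp_pos())-off
    # actual angle
    X=(p-K0)@EX+kv(0)[0]; Z=p[2]-K0[2]+kv(0)[1]
    da=.65-(np.arctan2(Z,-X)-np.arctan2(26,180))
    print(f"{d:.3f} act {da:.3f} F {-f@tan:.1f} f {f.round(1)} t {current_time_s():.2f}"); return -f@tan
E
python3 - <<'E'
from h import *
o=ori(0,.014); off=np.array([0,0,-19.])
print(move_straight(K0+off,max_speed=150,stop_force=10)); print(current_contact_force())
gripper_to(33,20); print(current_gripper_width(),current_contact_force())
gripper_to(20,70); print(current_gripper_width(),current_gripper_force(),current_contact_force(),current_time_s())
for d in np.arange(0.012,.10,.012): push(d,off)
E
```

```text
False
[-0.56861063  0.6848457   0.38927562]
33.0377797955043 [0.36475238 0.09012386 0.32542844]
26.646235676187786 68.40435862541199 [-0.34332728 -1.77635542  5.83253526] 29.275
0.012 act 0.001 F 8.6 f [ 1.  -1.4 11.1] t 29.52
0.024 act 0.012 F 8.9 f [ 1.1 -0.9 11.3] t 29.77
0.036 act 0.024 F 8.9 f [ 0.4 -1.1 11.8] t 30.02
0.048 act 0.035 F 10.0 f [ 0.6 -1.6 13.1] t 30.27
0.060 act 0.047 F 9.3 f [ 0.4 -1.2 12.1] t 30.52
0.072 act 0.059 F 10.4 f [ 0.4 -1.3 13.5] t 30.77
0.084 act 0.071 F 10.5 f [ 0.3 -1.6 13.6] t 31.02
0.096 act 0.082 F 9.9 f [-0.1 -1.8 13. ] t 31.27
```

```bash
python3 - <<'E'
from h import *
off=np.array([0,0,-19.])
for d in np.arange(0.104,.40,.008): push(d,off)
print(current_gripper_width())
E
```

```text
0.104 act 0.090 F 11.0 f [ 0.1 -2.  14.3] t 31.52
0.112 act 0.097 F 12.0 f [-0.5 -1.5 15.9] t 31.77
0.120 act 0.102 F 14.4 f [ 0.7 -1.9 17.8] t 32.02
0.128 act 0.110 F 12.3 f [-0.3 -1.7 15.9] t 32.27
0.136 act 0.116 F 15.3 f [-0.5 -2.  19.8] t 32.52
0.144 act 0.128 F 11.4 f [-0.9 -2.  15.1] t 32.77
0.152 act 0.136 F 12.1 f [-0.1 -1.3 15.3] t 33.02
0.160 act 0.146 F 11.5 f [-0.1 -1.4 14.3] t 33.27
0.168 act 0.156 F 9.3 f [-0.2 -1.5 11.6] t 33.52
0.176 act 0.165 F 8.9 f [-1.3 -1.6 11.8] t 33.77
0.184 act 0.173 F 6.5 f [-0.8 -1.6  8.5] t 34.02
0.192 act 0.184 F 7.3 f [-0.6 -1.5  9.3] t 34.27
0.200 act 0.192 F 6.6 f [-1.5 -0.9  9. ] t 34.52
0.208 act 0.198 F 8.9 f [-0.9 -1.1 11.3] t 34.77
0.216 act 0.204 F 11.0 f [-1.1 -1.2 13.9] t 35.02
0.224 act 0.211 F 11.7 f [-1.2 -0.8 14.7] t 35.27
0.232 act 0.220 F 11.3 f [-1.6 -0.9 14.4] t 35.52
0.240 act 0.228 F 11.1 f [-1.8 -0.8 14.2] t 35.77
0.248 act 0.235 F 12.4 f [-2.8 -0.2 16.2] t 36.02
0.256 act 0.241 F 13.3 f [-3.2 -1.1 17.4] t 36.27
0.264 act 0.247 F 17.0 f [-2.5 -0.7 21.2] t 36.52
0.272 act 0.258 F 11.2 f [-2.8 -0.8 14.6] t 36.77
0.280 act 0.267 F 11.1 f [-1.9 -1.2 13.9] t 37.02
0.288 act 0.275 F 12.2 f [-2.  -1.7 15. ] t 37.27
0.296 act 0.285 F 10.0 f [-2.5 -1.5 12.8] t 37.52
0.304 act 0.294 F 8.4 f [-2.5 -0.8 10.8] t 37.77
0.312 act 0.303 F 7.8 f [-1.5 -1.   9.6] t 38.02
0.320 act 0.312 F 7.0 f [-2.6 -1.1  9.2] t 38.27
0.328 act 0.320 F 8.1 f [-1.7 -1.8  9.9] t 38.52
0.336 act 0.328 F 7.1 f [-2.4 -1.1  9.1] t 38.77
0.344 act 0.336 F 8.3 f [-2.1 -0.9 10.2] t 39.02
0.352 act 0.342 F 10.2 f [-2.3 -0.9 12.4] t 39.27
0.360 act 0.349 F 12.2 f [-2.8 -1.1 14.8] t 39.52
0.368 act 0.357 F 12.8 f [-3.  -1.7 15.4] t 39.77
0.376 act 0.365 F 12.6 f [-2.  -1.1 14.7] t 40.02
0.384 act 0.373 F 12.5 f [-3.   0.2 14.9] t 40.27
0.392 act 0.379 F 13.9 f [-3.7 -0.3 16.7] t 40.52
0.400 act 0.387 F 14.5 f [-3.4 -1.1 17.1] t 40.77
26.73148261512592
```

Two clicks felt, with drops after 0.12 and 0.25 and notches near 0.185 and 0.32. On to the third, aiming for the notch at about 0.445.

```bash
python3 - <<'E'
from h import *
off=np.array([0,0,-19.])
for d in np.arange(0.408,.454,.008): push(d,off)
E
```

```text
0.408 act 0.393 F 16.9 f [-3.5 -0.9 19.6] t 41.02
0.416 act 0.404 F 14.4 f [-3.3 -0.9 16.8] t 41.27
0.424 act 0.414 F 11.0 f [-2.4 -0.7 12.7] t 41.52
0.432 act 0.421 F 11.1 f [-1.9 -1.4 12.6] t 41.77
0.440 act 0.431 F 9.3 f [-1.6 -0.1 10.5] t 42.02
0.448 act 0.440 F 8.8 f [-1.9 -0.5 10.1] t 42.27
```

```bash
python3 - <<'E'
from h import *
off=np.array([0,0,-19.])
push(.456,off); sleep(.5); print(current_contact_force(),current_gripper_width(),current_gripper_force(),current_tcp_pos(),current_time_s())
save("wrist","w7"); save("scene","scene7"); save("top","top7")
A=cv2.imread("pics/scene7.png")[160:300,210:400];B=cv2.imread("pics/w7.png")
cv2.imwrite("pics/c7.png",np.vstack([cv2.resize(A,(380,280)),cv2.resize(B,(500,312))[:, :380]]))
W=cloud("w7"); d=load("w7")["d"]; P=W[(np.linalg.norm(W-kpos(.448),axis=-1)<22)&(d>0)]; print(len(P),np.median(P,0),kpos(.448))
E
```

```text
0.456 act 0.449 F 7.7 f [-1.6 -0.7  8.7] t 42.52
[-1.77389154 -1.04621343  9.41621603] 27.072326762016306 75.2796220779419 [491.18998843  10.79961493 197.36784189] 43.025
4755 [484.944254    10.96461526 228.90978032] [491.04277739  11.00945588 216.65284922]
```

View pics/c7.png

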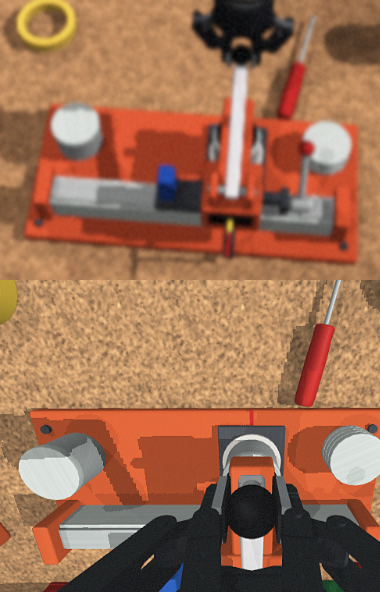

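The fingers hold the knob in the third notch, where the force is at its lowest. The clamp is locked and the pointer is at the mark ((229,225) in the scene crop). The tins, lids and screwdriver haven't moved.

```bash
python3 -c "
from bench import *
print(current_contact_force()); print(job_done(),current_time_s())"
```

```text
[-1.66181646 -1.34569441  9.31131981]
the job is handed in; nothing more can be done
the job is handed in; nothing more can be done
```

I handed the job in at about 43 s: the head is within about 0.3 mm of the red mark, the clamp is locked again, and the fingers are holding the lever down in the third click's notch.

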